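# Click the long objective into the light path of an inspection microscope

### The arm

A 7-joint arm with a two-finger parallel gripper is mounted at the origin on the work surface. World frame = base frame: x ahead of the robot, y to its left, z up, the work surface at z = 0. Lengths are in m, angles in rad, forces in N, time in s.
With the tool pointing down it reaches from about 0.425 to 0.925 m from the base axis. Payload 6.8 kg.
Tool frame: the origin (TCP) lies midway between the tips of the shut fingers; the grasp point (between the pads) lies 19 mm behind it; z points along the fingers, x is the direction in which the jaws open and shut, and the axes are right-handed (so a half turn about z gives the same grasp; the last joint's range is limited). The gripper opens to 85 mm and grips with 20 to 120 N. Pads are 22 mm wide; open, the fingers measure 114 mm over their backs; the gripper's body (76 mm by 85 mm) begins 54 mm behind the grasp point. The pads swing forward as they close: fully open they stand 13 mm farther back than shut.
Start: joints at [1.215, 0.477, 0.022, 1.555, -0.011, 1.109, -0.083], TCP at [0.166, -0.654, 0.207] pointing down, gripper open.
Joint ranges: [-2.96, 2.96], [-0.34, 2.1], [-1.41, 1.46], [0.24, 2.44], [-1.37, 4.51], [0.17, 1.92], [-2.96, 2.96]. Speed limits (rad/s): [2.39, 2.39, 3.14, 3.14, 3.14, 3.14, 3.14].

### API

Orientations are given as a rotation vector (axis times angle).
In Python, from plant import manip gives the robot as it stands.
- The arm moves only by the tool send_rows, never from a script. Its argument "steps" is a list of rows, each a list of 5 numbers: the opening, from 0 (shut) to 1 (fully open), then the shift along the world's x, y, z in mm, then the turn about the world's z in rad. In form: [[fingers, dx, dy, dz, yaw], ...]. A call has 1 to 5 rows; each row is the pose to reach, as a shift and turn from the pose commanded when the call began; what a row does not reach only later rows make up. A row lasts 1/12 s, in which the tool goes at most 41.7 mm and 7.16 degrees, less where a joint would pass 70% of its speed; a pose out of reach is approached as far as the arm can. A call with a gripper value outside its range is refused whole. The fingers move at their own pace and stop on an object; the grip force is fixed at half the most. Time passes only in rows, so rows that repeat a pose let the fingers close. It gives the time, the measured TCP pose, the force and the opening at its end, in the units of the state.
- manip.observe(): the state, without advancing time (a new reading comes with each control period).
- manip.capture(name): name is "scene" or "top"; returns a dict with "color" (420x560x3 uint8, blue, green, red), "mtx" (3x3 intrinsics, pixels), "extrinsics" (4x4, takes a point from camera to world coordinates). Camera axes: x right, y down, z forward; pixel columns grow to the right and rows downward; lengths in m; the calibration is good to about 2 mm. A picture is of the moment at which its call begins. There is no depth.
- manip.sign_off(): hands the job in, once; it reports no verdict.
The state is a dict: "clock": time; "qpos": joint angles; "dq": joint speeds; "effort": joint torques, N m; "eef_pos": TCP position; "eef_rot": TCP orientation; "ft_force": force on the tool from outside, world axes, zero at the start; "ft_torque": the same for the moment, N m; "gripper_width": finger opening in m.
Only numpy, scipy, OpenCV 4.12 (cv2) and the standard library are available. Lean on these libraries where they do the work, as an engineer would, in place of code of your own. Each camera call takes 0.05 s, during which the arm holds its last target.

### The job

The microscope's nosepiece has been left away from the lens we need. Turn the nosepiece by its ribbed grip ring until the longest objective clicks in over the specimen, and let go. Do not touch the objectives, and leave the specimen and the other things on the bench where they are.

Things in the scene. Friction and masses are not known exactly. Their poses are not given: they have to be found in the camera images.
- microscope: Cream upright microscope, fixed to the bench. Origin on the bench under the optical axis (the vertical line down which the objective in use looks), z up. Column and lamp house stand towards -y, the eyepieces point to +y, the side at -x faces the robot. Foot 190 mm (x) by 340 (y), 40 high; stage 170 x 150 mm centred on the axis, top at z = 130 mm; column x -50 to 50, y -260 to -145 mm.
- overhang (a point): Point on the flat underside of the microscope's arm, on the optical axis, 272 mm above the bench; axes as the microscope's. The arm overhangs the nosepiece: x -51 to 51, y -300 to 50, z 272 to 342 mm; on it the tube head, x -54 to 54, y -65 to 65, up to 422 mm, and eyepieces. So the grip ring stands out from under the arm at the sides only, and is reached with the tool leaning outwards.
- nosepiece: Revolving nosepiece under the arm: black rubber grip ring, radius 52 mm, 18 mm high, with ten ribs 8 mm wide standing out to radius 62 mm, parallel to its axis. Origin: centre of the ring, half way up. z is its turning axis, upwards. x and y turn with it; the longest objective is at +y. Ribs lie at 18, 54, 90, ... degrees from x: one above each objective, one between each two.
- ring_centre (a point): The same centre of the grip ring, on the microscope: x = 0, y = -26, z = 234 mm there. The turning axis leans 15 degrees towards the eyepieces, so the ring is lowest in front. It turns endlessly either way; a spring ball drops into a notch at each of 5 stations. About 6 N on a rib turns it out of a notch; in between 1 to 2 N, and it stays where left; within 8 degrees of a station the ball pulls it home.
- objectives: The objectives, screwed into the nosepiece, same origin and axes: steel barrels 26 to 29 mm in diameter, 54, 42, 31 and 20 mm long, and a flat black dust plug. The longest is at +y; seen from above the shorter ones follow clockwise in that order, 72 degrees apart. They start 26 mm below the ring's middle, 34 mm from its axis, and flare 15 degrees outward, so that the one in use stands vertical.
- long_tip (a point): The middle of the lower end of the longest objective. In use it is on the optical axis, 146 mm above the bench.
- light_path (a point): Point on the optical axis, fixed to the microscope, 140 mm above the bench, 4 mm above the specimen.
- specimen: Aluminium wafer chuck, 90 mm in diameter, 6 mm thick, with a grey wafer on it, lying loose on the stage under the objectives. Origin at the middle of its underside.
- wafer_box: Flat round white wafer box, 116 mm in diameter, 22 mm high, loose on the bench. Origin at the middle of its underside.
- blower: Black rubber dust blower, a bulb 62 mm in diameter with a nozzle, 120 mm high, standing loose on the bench. Origin at the middle of its underside.
- eyepiece: Spare black eyepiece, 40 mm in diameter, 56 mm high, standing loose on the bench. Origin at the middle of its underside.

How it is judged:
At the end, for the whole second after the job is handed in: The longest objective is clicked in: its lower end within 2.5 mm of the optical axis, the nosepiece at rest; the specimen has moved less than 5 mm and the other things on the bench less than 15 mm (horizontal distance between long_tip and light_path below 0.0025 m and angular speed of nosepiece below 0.05 rad/s and distance of specimen from where it was at the start of the episode below 0.005 m and distance of each of wafer_box, blower, eyepiece from where it was at the start of the episode below 0.015 m); the robot touches nothing.
It fails at once if the robot touches an objective (over 2 N) (contact force between any of the fingers, the arm and objectives above 2 N).
It fails at once if the specimen is shifted by 5 mm (distance of specimen from where it was at the start of the episode above 0.005 m).
It fails at once if a thing on the bench is shifted by 15 mm (distance of any of wafer_box, blower, eyepiece from where it was at the start of the episode above 0.015 m).
It also fails if it takes over 67 s, if anything falls off the work surface, if the arm or the gripper's body presses on something with over 40 N, if the wrist force passes 120 N, or if a joint passes its speed limit or range.

## Working session

There is one attempt and no reset: what is moved stays moved. The work goes in short steps, Python scripts to look and compute and a tool call to move; the robot and the scene stay as the last step left them, time stands still between calls to the robot, and variables do not carry over. Pictures are saved under pics/ and viewed, and the job is handed in when it is done.

Besides the shell and the picture viewer there is one more tool, called after "Request:" as name(argument=value, ...), one argument or row to a line, values as JSON. send_rows: Moves the arm, as the interface text tells. Its arguments: {"type":"object","properties":{"steps":{"type":"array","items":{"type":"array","items":{"type":"number"}}}},"required":["steps"]}

```bash
ls; mkdir -p pics
python3 - <<'E'
from plant import manip
import cv2,numpy as np
s=manip.observe();print({k:np.round(v,3).tolist() for k,v in s.items()})
for n in("scene","top"):
    c=manip.capture(n);cv2.imwrite(f"pics/{n}0.png",c["color"]);print(c["mtx"],c["extrinsics"])
E
```

```text
pics
{'clock': 0.0, 'qpos': [1.215, 0.478, 0.022, 1.556, -0.011, 1.109, -0.083], 'dq': [0.001, 0.0, -0.001, 0.0, 0.0, -0.002, 0.002], 'effort': [0.0, -59.645, 1.608, -28.119, 0.012, 0.009, -0.0], 'eef_pos': [0.165, -0.654, 0.206], 'eef_rot': [-2.478, 1.929, 0.002], 'ft_force': [0.181, -0.414, 0.276], 'ft_torque': [0.021, -0.047, -0.01], 'gripper_width': 0.085}
[[380.21455954   0.         278.48649339]
 [  0.         380.21455954 208.92159202]
 [  0.           0.           1.        ]] [[ 0.19799462  0.58844753 -0.78391813  1.40306984]
 [ 0.98013011 -0.1090937   0.16566088 -0.18497313]
 [ 0.01196221 -0.80114173 -0.59835511  0.83780028]
 [ 0.          0.          0.          1.        ]]
[[496.09825226   0.         277.70948527]
 [  0.         496.09825226 209.95521545]
 [  0.           0.           1.        ]] [[-0.06724677 -0.97260533  0.2225236   0.22379969]
 [-0.99772185  0.06675555 -0.00973724  0.00156151]
 [-0.00538419 -0.22267145 -0.97487868  1.52324338]
 [ 0.          0.          0.          1.        ]]
```

View pics/scene0.png

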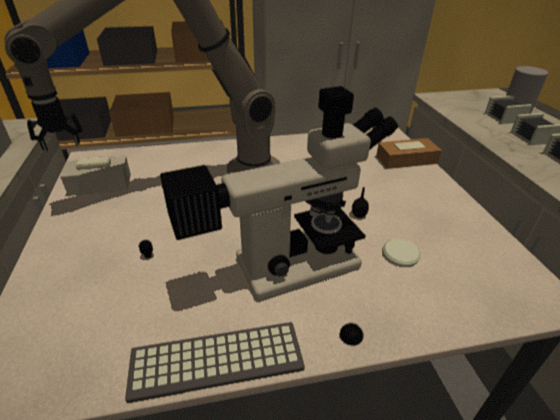

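View pics/top0.png

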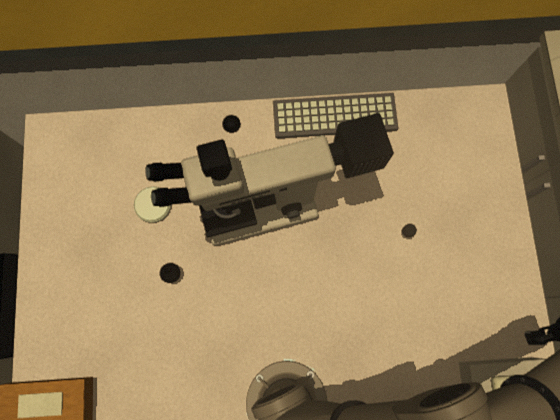

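Run:
```python
import cv2
a=cv2.imread("pics/scene0.png")[130:310,220:400];b=cv2.imread("pics/top0.png")[130:260,130:340]
g=lambda i:cv2.LUT(i,__import__('numpy').array([min(255,255*(k/255)**.55) for k in range(256)]).astype('uint8'))
cv2.imwrite("pics/sz.png",g(cv2.resize(a,(600,600),interpolation=cv2.INTER_CUBIC)));cv2.imwrite("pics/tz.png",g(cv2.resize(b,(800,495),interpolation=cv2.INTER_CUBIC)))
```

```text
(no output)
```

View pics/sz.png

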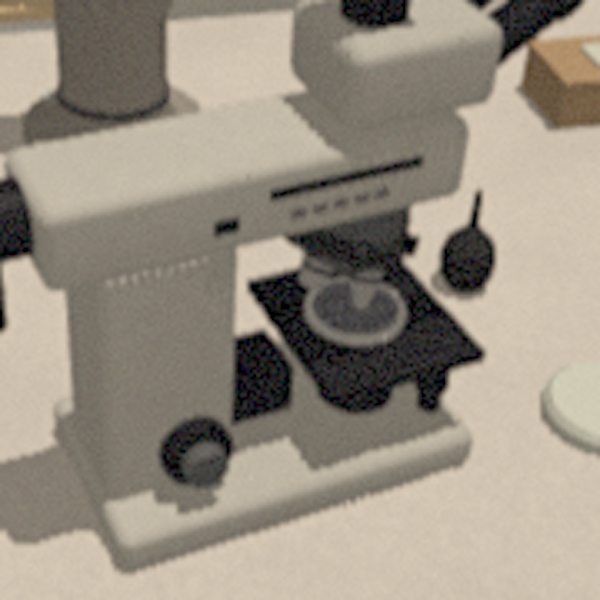

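View pics/tz.png

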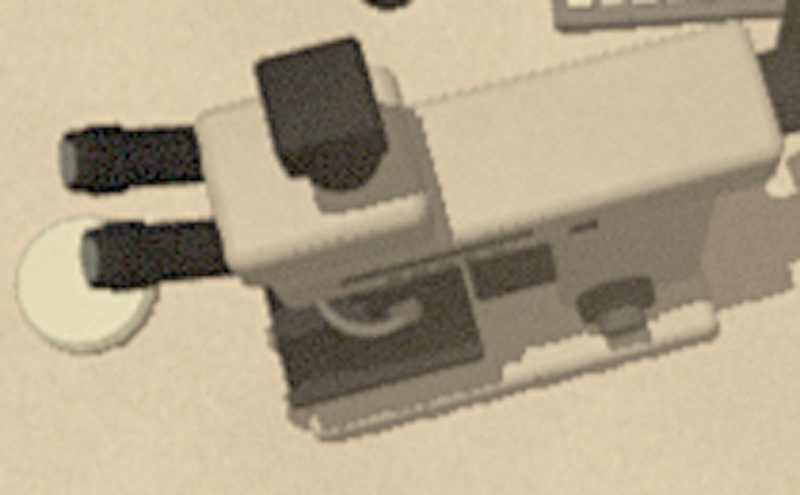

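```bash
cat > h.py <<'E'
import numpy as np
CAM={'scene':(380.21455954,278.48649339,208.92159202,np.array([[0.19799462,0.58844753,-0.78391813,1.40306984],[0.98013011,-0.1090937,0.16566088,-0.18497313],[0.01196221,-0.80114173,-0.59835511,0.83780028]])),
'top':(496.09825226,277.70948527,209.95521545,np.array([[-0.06724677,-0.97260533,0.2225236,0.22379969],[-0.99772185,0.06675555,-0.00973724,0.00156151],[-0.00538419,-0.22267145,-0.97487868,1.52324338]]))}
def ray(n,u,v):
    f,cx,cy,E=CAM[n];return E[:,3],E[:,:3]@np.array([(u-cx)/f,(v-cy)/f,1])
def cast(n,u,v,z):
    o,d=ray(n,u,v);return o+d*(z-o[2])/d[2]
def proj(n,P):
    f,cx,cy,E=CAM[n];q=(np.atleast_2d(P)-E[:,3])@E[:,:3];return np.c_[f*q[:,0]/q[:,2]+cx,f*q[:,1]/q[:,2]+cy]
E
python3 - <<'E'
from h import *
T=lambda u,v,z:cast('top',130+u*210/800,130+v*130/495,z)
S=lambda u,v,z:cast('scene',220+u*.3,130+v*.3,z)
def edge(n,a,b):
    print(n,a.round(4),b.round(4),'dir deg',np.degrees(np.arctan2(*(a-b)[1::-1])).round(2),np.linalg.norm(a-b).round(3))
edge('stage -x',T(292,403,.13),T(481,355,.13))
edge('arm +x',T(415,105,.342),T(740,25,.342))
edge('arm -x',T(455,237,.342),T(780,150,.342))
edge('foot -x bottom',T(325,440,0),T(715,335,0))
edge('tube head +y: ',T(238,270,.422),T(198,115,.422))
edge('stage +x S',S(483,352,.13),S(335,388,.13))
edge('stage -y S',S(250,285,.13),S(325,385,.13))
edge('foot +x bottom S',S(470,465,0),S(128,572,0))
E
```

```text
stage -x [0.4802 0.1947 0.13  ] [0.5071 0.0515 0.13  ] dir deg 100.64 0.146
arm +x [0.6343 0.0776 0.342 ] [ 0.6751 -0.1403  0.342 ] dir deg 100.61 0.222
arm -x [0.5429 0.0562 0.342 ] [ 0.587  -0.1587  0.342 ] dir deg 101.6 0.219
foot -x bottom [0.4718 0.187  0.    ] [ 0.5371 -0.137   0.    ] dir deg 101.41 0.331
tube head +y:  [0.5097 0.1838 0.422 ] [0.6093 0.2054 0.422 ] dir deg -167.74 0.102
stage +x S [0.6456 0.2285 0.13  ] [0.6659 0.0906 0.13  ] dir deg 98.4 0.139
stage -y S [0.5177 0.0538 0.13  ] [0.6608 0.0835 0.13  ] dir deg -168.27 0.146
foot +x bottom S [0.6535 0.2331 0.    ] [ 0.7165 -0.0929  0.    ] dir deg 100.92 0.332
```

```bash
cat >> h.py <<'E'
YAW=np.radians(11.3); CX,CY=.5925,.0235
def m2w(p,yaw=None):
    p=np.atleast_2d(np.array(p,float));c,s=np.cos(YAW),np.sin(YAW)
    o=np.array([c*CX-s*CY,s*CX+c*CY,0])
    return np.c_[c*p[:,0]-s*p[:,1],s*p[:,0]+c*p[:,1],p[:,2]]+o
A=np.radians(15)
# turning axis leans toward +y: axis z_n = (0,sin,cos)
def ringpt(r,ang,h): # ang deg from micro x, about axis ; micro coords
    a=np.radians(ang);zx=np.array([0,np.sin(A),np.cos(A)]);yx=np.array([0,np.cos(A),-np.sin(A)])
    return np.array([0,-.026,.234])+r*np.cos(a)*np.array([1,0,0])+r*np.sin(a)*yx+h*zx
E
cat > ov.py <<'E'
import cv2,sys
from h import *
def ov(img,n,crop,sc,out,ring=True):
    x0,y0,w,h=crop
    g=np.array([min(255,255*(k/255)**.5) for k in range(256)]).astype('uint8')
    im=cv2.resize(cv2.LUT(img[y0:y0+h,x0:x0+w],g),None,fx=sc,fy=sc,interpolation=cv2.INTER_CUBIC)
    def ln(pts,col,cl=True):
        q=((proj(n,m2w(pts))-[x0,y0]+.5)*sc).astype(int);cv2.polylines(im,[q],cl,col,1)
    rect=lambda a,b,c,d,z:[(a,c,z),(b,c,z),(b,d,z),(a,d,z)]
    ln(rect(-.085,.085,-.075,.075,.13),(0,255,0))
    ln(rect(-.051,.051,-.3,.05,.342),(255,0,0));ln(rect(-.051,.051,-.3,.05,.272),(255,0,0))
    ln(rect(-.054,.054,-.065,.065,.422),(0,0,255))
    t=np.linspace(0,2*np.pi,40)
    ln(np.c_[.045*np.cos(t),.045*np.sin(t),0*t+.136],(255,255,0))
    if ring:
        for hh in(-.009,.009): ln([ringpt(.052,a,hh) for a in range(0,360,8)],(0,255,255))
    cv2.imwrite(out,im)
if __name__=="__main__":
    ov(cv2.imread("pics/scene0.png"),'scene',(230,110,160,150),4.5,'pics/ovs.png')
    ov(cv2.imread("pics/top0.png"),'top',(160,120,180,130),4.4,'pics/ovt.png')
E
python3 ov.py
```

```text
(no output)
```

View pics/ovs.png

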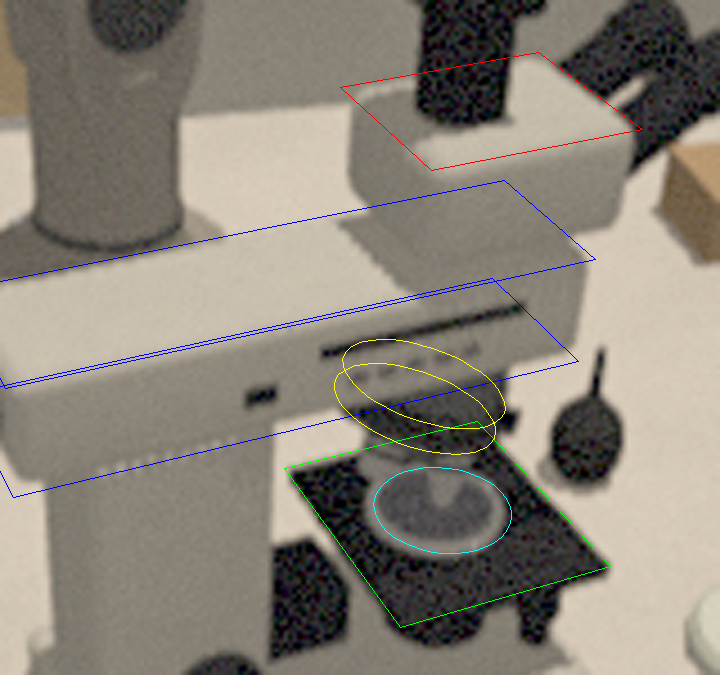

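View pics/ovt.png

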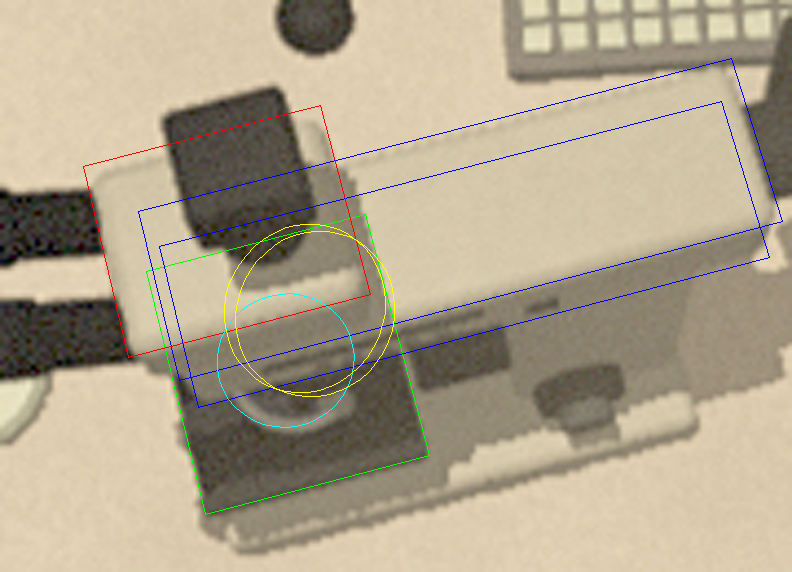

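```bash
cat > zm.py <<'E'
import cv2
from h import *
def zm(img,out,n='scene',crop=(297,185,60,50),sc=13,phi=None,gam=.4):
    x0,y0,w,h=crop
    g=np.array([min(255,1.3*255*(k/255)**gam-20) if k else 0 for k in range(256)]).clip(0,255).astype('uint8')
    im=cv2.resize(cv2.LUT(img[y0:y0+h,x0:x0+w],g),None,fx=sc,fy=sc,interpolation=cv2.INTER_CUBIC)
    if phi is not None:
        P=lambda pts:((proj(n,m2w(pts))-[x0,y0]+.5)*sc).astype(int)
        for k in range(10):
            a=phi+18+36*k
            cv2.polylines(im,[P([ringpt(.062,a,-.009),ringpt(.062,a,.009)])],False,(0,255,255),2)
        for k,L in enumerate((.054,.042,.031,.020)):
            a=np.radians(phi+90-72*k);ad=phi+90-72*k
            b=ringpt(.034,ad,-.026);t=ringpt(.034+L*np.sin(A),ad,-.026-L*np.cos(A))
            cv2.polylines(im,[P([b,t])],False,[(0,0,255),(0,255,0),(255,0,0),(255,0,255)][k],2)
    cv2.imwrite(out,im)
if __name__=="__main__":
    zm(cv2.imread("pics/scene0.png"),"pics/z1.png")
    for p in(0,72,144,216,288):
        pass
E
python3 zm.py
```

```text
(no output)
```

View pics/z1.png

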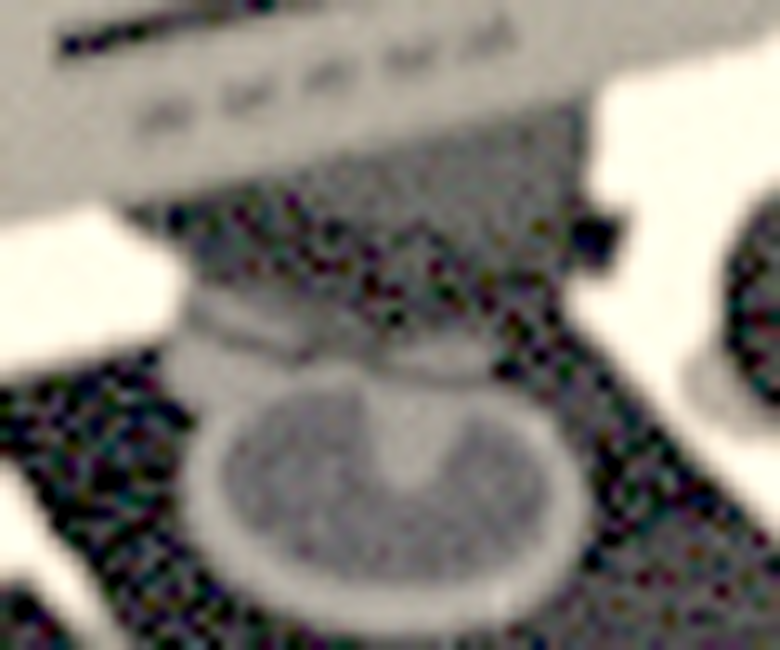

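Run:
```python
from h import *
for k,L in enumerate((.054,.042,.031,.020)):
  print('L',L)
  for th in range(0,360,15):
    b=ringpt(.034,th,-.026);t=ringpt(.034+L*np.sin(A),th,-.026-L*np.cos(A))
    q=(proj('scene',m2w([b,t]))-[297,185]+.5)*13
    if (q[1,0]>100): print(th,q.round().astype(int).tolist(),m2w([t]).round(3))
print('ribs (angle)')
for th in range(-60,120,10):
    print(th,((proj('scene',m2w([ringpt(.062,th,-.009),ringpt(.062,th,.009)]))-[297,185]+.5)*13).round().astype(int).tolist())
```

```text
L 0.054
0 [[379, 356], [335, 595]] [[0.633 0.103 0.159]]
15 [[411, 353], [379, 588]] [[0.629 0.115 0.155]]
30 [[435, 344], [413, 573]] [[0.622 0.125 0.152]]
45 [[450, 329], [434, 551]] [[0.612 0.133 0.15 ]]
60 [[455, 311], [440, 524]] [[0.601 0.138 0.148]]
75 [[449, 290], [433, 493]] [[0.589 0.14  0.147]]
90 [[434, 268], [412, 461]] [[0.576 0.139 0.146]]
105 [[410, 246], [380, 429]] [[0.565 0.135 0.147]]
120 [[380, 226], [338, 401]] [[0.554 0.128 0.148]]
135 [[344, 208], [290, 377]] [[0.546 0.119 0.15 ]]
150 [[306, 195], [238, 358]] [[0.54  0.108 0.152]]
165 [[268, 187], [186, 347]] [[0.538 0.096 0.155]]
180 [[232, 184], [137, 344]] [[0.538 0.084 0.159]]
300 [[225, 313], [119, 534]] [[0.617 0.059 0.169]]
315 [[262, 331], [171, 561]] [[0.625 0.068 0.167]]
330 [[302, 345], [226, 580]] [[0.631 0.079 0.165]]
345 [[342, 354], [282, 592]] [[0.633 0.091 0.162]]
L 0.042
0 [[379, 356], [344, 542]] [[0.629 0.106 0.17 ]]
15 [[411, 353], [386, 537]] [[0.625 0.116 0.167]]
30 [[435, 344], [418, 523]] [[0.619 0.126 0.164]]
45 [[450, 329], [437, 503]] [[0.61  0.133 0.161]]
60 [[455, 311], [443, 477]
[... 2801 characters left out ...]
]] [[0.609 0.074 0.199]]
315 [[262, 331], [228, 417]] [[0.616 0.081 0.197]]
330 [[302, 345], [274, 433]] [[0.621 0.09  0.195]]
345 [[342, 354], [320, 443]] [[0.623 0.1   0.193]]
ribs (angle)
-60 [[180, 282], [206, 208]]
-50 [[226, 306], [252, 232]]
-40 [[274, 327], [301, 253]]
-30 [[325, 343], [352, 269]]
-20 [[376, 355], [404, 282]]
-10 [[425, 362], [453, 289]]
0 [[470, 364], [499, 291]]
10 [[511, 361], [540, 288]]
20 [[546, 353], [574, 281]]
30 [[573, 340], [602, 268]]
40 [[592, 324], [621, 252]]
50 [[603, 303], [631, 232]]
60 [[605, 280], [633, 210]]
70 [[599, 255], [627, 185]]
80 [[585, 229], [613, 159]]
90 [[564, 203], [591, 133]]
100 [[536, 176], [563, 107]]
110 [[502, 151], [528, 82]]
```

Run:
```python
from zm import *
zm(cv2.imread("pics/scene0.png"),"pics/z2.png",phi=72)
zm(cv2.imread("pics/top0.png"),"pics/z3.png",n='top',crop=(180,170,80,60),sc=10)
zm(cv2.imread("pics/top0.png"),"pics/z4.png",n='top',crop=(180,170,80,60),sc=10,phi=72)
a=cv2.imread("pics/z3.png");b=cv2.imread("pics/z4.png")
cv2.imwrite("pics/z5.png",cv2.resize(np.vstack([a,b]),(400,600)))
```

```text
(no output)
```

View pics/z2.png

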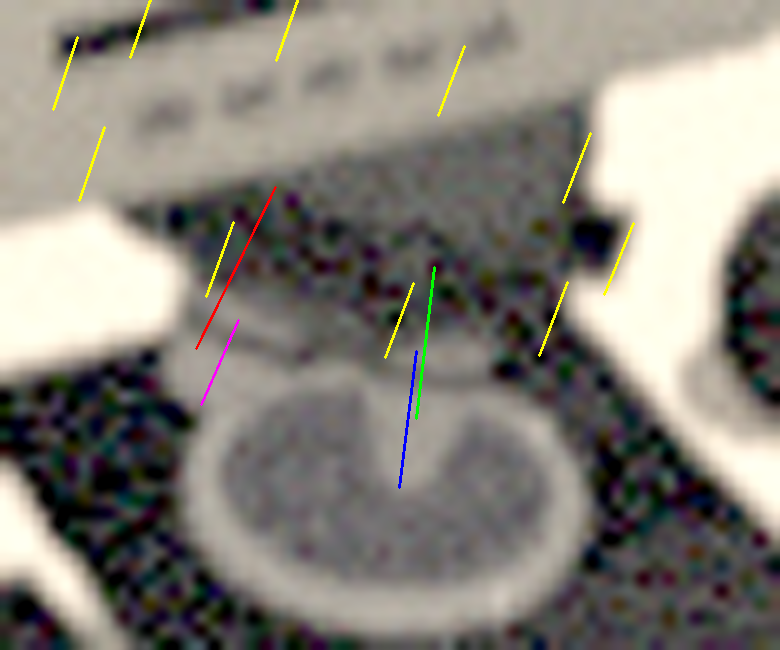

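View pics/z5.png

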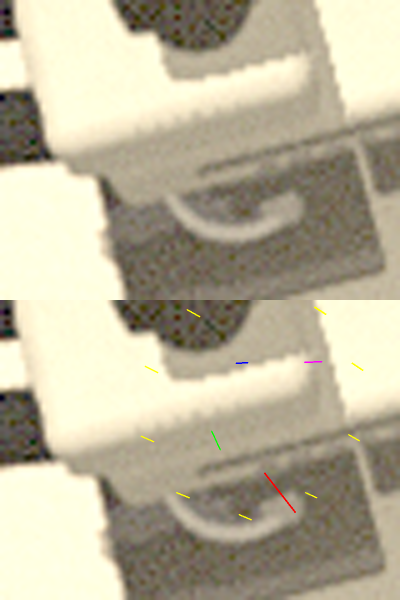

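```bash
cat >> h.py <<'E'
from scipy.spatial.transform import Rotation as Rn
def w2m(p):
    p=np.asarray(p,float);o=m2w([0,0,0])[0];c,s=np.cos(YAW),np.sin(YAW);d=p-o
    return np.array([c*d[0]+s*d[1],-s*d[0]+c*d[1],p[2]])
def st():
    from plant import manip
    s=manip.observe();R=Rn.from_rotvec(s['eef_rot']).as_matrix()
    print('t',round(s['clock'],2),'pos',np.round(s['eef_pos'],4),'micro mm',(w2m(s['eef_pos'])*1e3).round(1),'toolx yaw-11.3',np.degrees(np.arctan2(R[1,0],R[0,0])).round(2)-11.3,'toolz',R[:,2].round(3),'F',np.round(s['ft_force'],1),'q',np.round(s['qpos'],2))
E
python3 - <<'E'
from h import *
st()
for p in [(-.16,-.063,.21),(-.113,-.063,.21),(-.113,-.02,.21)]: print(m2w([p]).round(4))
print('eyepiece',cast('top',408,232,.0),'blower',cast('top',170,275,.03),'lamp',cast('top',360,145,.35))
E
```

```text
t 0.1 pos [ 0.1654 -0.6538  0.206 ] micro mm [-558.4 -697.1  206. ] toolx yaw-11.3 -87.1 toolz [-0.001  0.002 -1.   ] F [ 0.1 -0.2  0.5] q [ 1.21  0.48  0.02  1.56 -0.01  1.11 -0.08]
[[0.4319 0.046  0.21  ]]
[[0.4779 0.0552 0.21  ]]
[[0.4695 0.0974 0.21  ]]
eyepiece [ 0.47347074 -0.41362571  0.        ] blower [0.38698939 0.32262273 0.03      ] lamp [ 0.6436045  -0.22645863  0.35      ]
```

Request:
send_rows(
  steps=[
    [1,19,27,8,0.065],
    [1,38,54,16,0.13],
    [1,57,81,24,0.195],
    [1,76,108,32,0.26],
    [1,95,135,40,0.325],
  ],
)

```text
clock: 0.52
eef_pos: [0.2611, -0.5177, 0.2468]
eef_rot: [-2.761, 1.499, 0.001]
ft_force: [0.5, 0.1, 0.3]
gripper_width: 0.0853
```

Request:
send_rows(
  steps=[
    [1,19,27,8,0.065],
    [1,38,54,16,0.13],
    [1,57,81,24,0.195],
    [1,76,108,32,0.26],
    [1,95,135,40,0.325],
  ],
)

```text
clock: 0.93
eef_pos: [0.3559, -0.3828, 0.287]
eef_rot: [-2.967, 1.033, 0.001]
ft_force: [-0.4, 0.5, -0.3]
gripper_width: 0.0858
```

Request:
send_rows(
  steps=[
    [1,17,27,0,0.065],
    [1,34,54,0,0.13],
    [1,51,81,0,0.195],
    [1,68,108,0,0.26],
    [1,85,135,0,0.325],
  ],
)

```text
clock: 1.35
eef_pos: [0.4408, -0.2479, 0.2867]
eef_rot: [3.095, -0.539, -0.001]
ft_force: [1.2, -0.7, -0.1]
gripper_width: 0.085
```

Request:
send_rows(
  steps=[
    [1,-1,29,0,0.055],
    [1,-2,58,0,0.11],
    [1,-3,87,0,0.165],
    [1,-4,116,0,0.22],
    [1,-5,145,0,0.275],
  ],
)

```text
clock: 1.77
eef_pos: [0.435, -0.103, 0.2866]
eef_rot: [3.14, -0.111, -0.001]
ft_force: [0.0, 0.2, -0.3]
gripper_width: 0.0854
```

Request:
send_rows(
  steps=[
    [1,-1,29,0,0.055],
    [1,-2,58,0,0.11],
    [1,-3,87,0,0.165],
    [1,-5,116,0,0.22],
    [1,-7,144,0,0.27],
  ],
)

```text
clock: 2.18
eef_pos: [0.428, 0.041, 0.2867]
eef_rot: [3.126, 0.313, -0.0]
ft_force: [0.8, -1.0, 0.1]
gripper_width: 0.085
```

Run:
```python
from h import *
from plant import manip
import cv2
st()
for n in("scene","top"):cv2.imwrite(f"pics/{n}1.png",manip.capture(n)["color"])
```

```text
t 2.18 pos [0.428  0.041  0.2867] micro mm [-164.8  -67.1  286.7] toolx yaw-11.3 0.14999999999999858 toolz [-0. -0. -1.] F [ 0.8 -1.   0.1] q [ 0.45  0.03 -0.69  1.96  0.02  1.16 -0.05]
```

View pics/scene1.png

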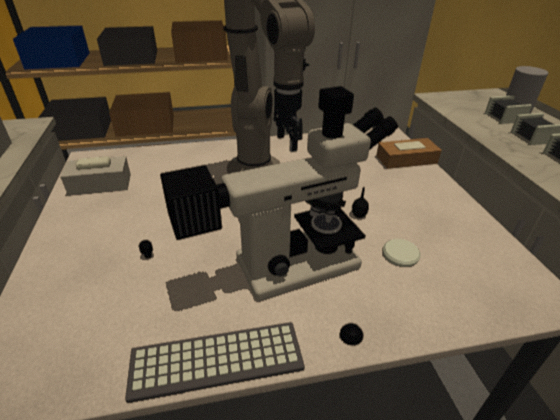

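View pics/top1.png

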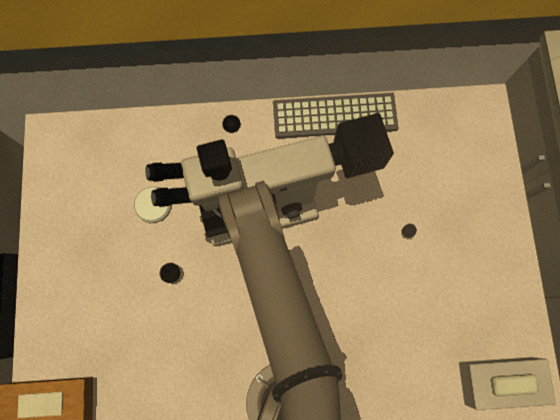

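Request:
send_rows(
  steps=[
    [1,0,0,-25,0],
    [1,0,0,-50,0],
    [1,10,2,-75,0],
    [1,25,5,-75,0],
    [1,39,8,-75,0],
  ],
)

```text
clock: 2.7
eef_pos: [0.4664, 0.0464, 0.21]
eef_rot: [3.126, 0.307, -0.007]
ft_force: [-7.4, -0.4, 6.4]
gripper_width: 0.0855
```

Run:
```python
from h import *
from plant import manip
import cv2
from zm import zm
st()
for n in("scene","top"):cv2.imwrite(f"pics/{n}2.png",manip.capture(n)["color"])
zm(cv2.imread("pics/scene2.png"),"pics/z6.png",crop=(270,120,110,100),sc=6,gam=.5)
zm(cv2.imread("pics/top2.png"),"pics/z7.png",n='top',crop=(180,160,120,90),sc=6,gam=.5)
```

```text
t 2.7 pos [0.4664 0.0464 0.21  ] micro mm [-126.1  -69.4  210. ] toolx yaw-11.3 -0.08999999999999986 toolz [-0.004 -0.001 -1.   ] F [-7.4 -0.4  6.4] q [ 0.39  0.2  -0.69  1.99  0.15  1.01 -0.18]
```

View pics/z6.png

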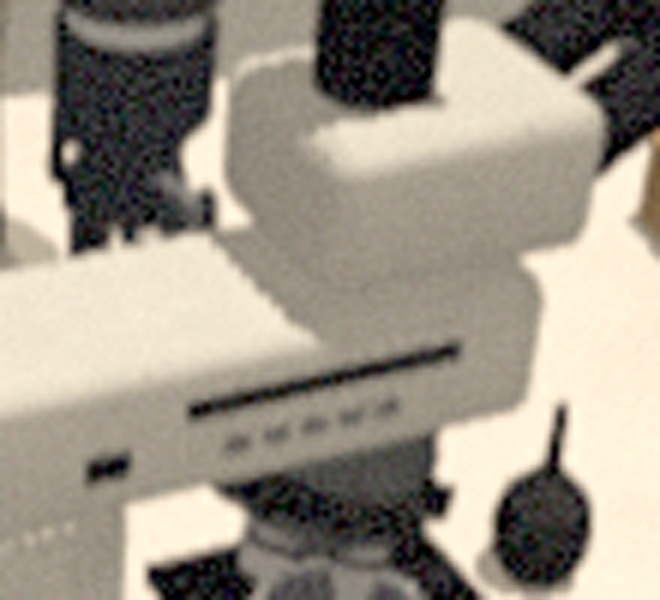

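View pics/z7.png

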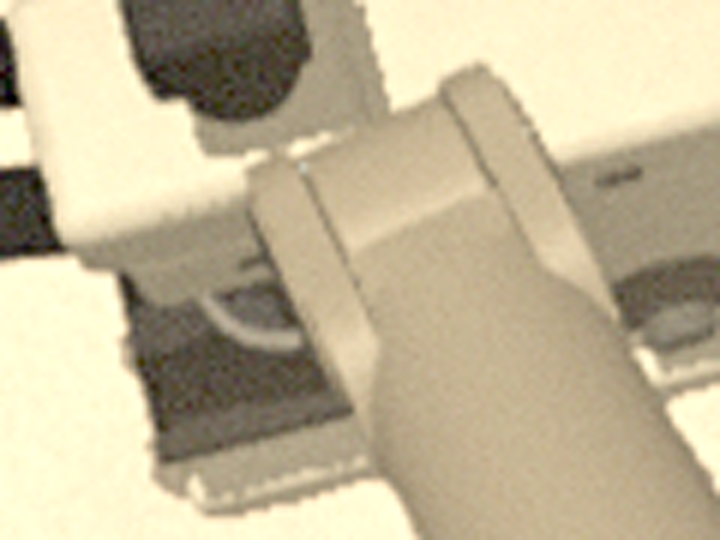

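Request:
send_rows(
  steps=[
    [1,0,0,0,0],
    [1,0,0,0,0],
  ],
)

```text
clock: 2.97
eef_pos: [0.4663, 0.0467, 0.2111]
eef_rot: [3.126, 0.307, -0.005]
ft_force: [-3.9, -1.0, -1.4]
gripper_width: 0.0853
```

Run:
```python
from h import *
from plant import manip
st();print(manip.observe()['ft_torque'])
```

```text
t 2.97 pos [0.4663 0.0467 0.2111] micro mm [-126.1  -69.1  211.1] toolx yaw-11.3 -0.0600000000000005 toolz [-0.003 -0.001 -1.   ] F [-3.9 -1.  -1.4] q [ 0.39  0.2  -0.69  1.99  0.15  1.01 -0.18]
[-0.18768823  0.76913946 -0.06459463]
```

Run:
```python
import cv2
from zm import zm
zm(cv2.imread("pics/scene0.png"),"pics/g0.png",crop=(15,65,80,90),sc=6.5,gam=.45)
zm(cv2.imread("pics/scene1.png"),"pics/g1.png",crop=(260,60,60,100),sc=6,gam=.45)
import numpy as np
a=cv2.imread("pics/g0.png");b=cv2.imread("pics/g1.png");
h=max(a.shape[0],b.shape[0]);f=lambda i:cv2.copyMakeBorder(i,0,h-i.shape[0],0,0,0)
cv2.imwrite("pics/g01.png",cv2.resize(np.hstack([f(a),f(b)]),(800,540)))
```

```text
(no output)
```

View pics/g01.png

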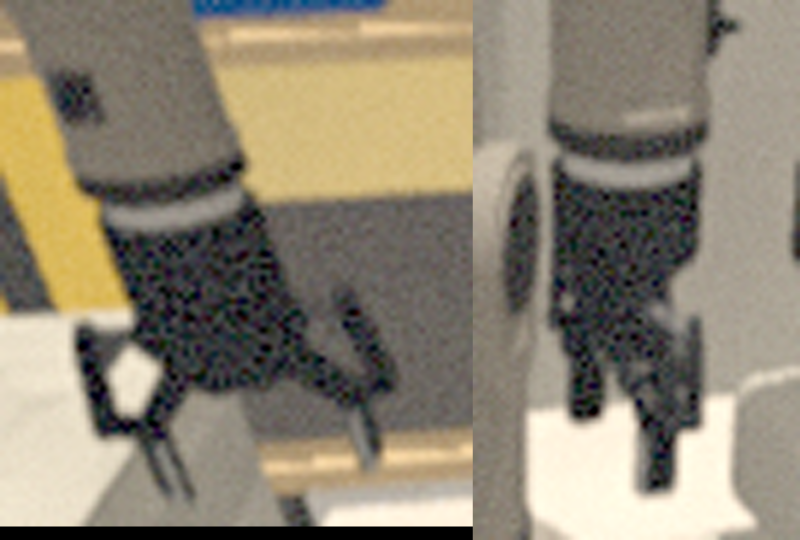

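Run:
```python
from h import *
P=np.array([.1654,-.6538,.206]);R=Rn.from_rotvec([-2.478,1.929,.002]).as_matrix()
def c(u,v):
    o,d=ray('scene',15+u/(6.5*.909)-.5,65+v/(6.5*.9)-.5)
    n=R[:,1];t=n@(P-o)/(n@d);q=R.T@(o+d*t-P);return (q*1e3).round(0)
for n,p in dict(tipL=(175,500),tipR=(372,468),kLtop=(78,325),kLbot=(98,432),kLbot2=(150,432),kRout=(397,385),kRtop=(345,290),kRbot=(350,405),bodyLtop=(105,230),bodyRtop=(262,200),bodyL=(135,330),bodybot=(215,385),innerL=(185,365)).items(): print(n,c(*p))
```

```text
tipL [ 51.  -0. -40.]
tipR [-48.  -0. -39.]
kLtop [  62.   -0. -145.]
kLbot [ 73.   0. -86.]
kLbot2 [ 49.   0. -81.]
kRout [-74.   0. -85.]
kRtop [ -64.    0. -143.]
kRbot [-48.  -0. -78.]
bodyLtop [  34.   -0. -192.]
bodyRtop [ -40.   -0. -196.]
bodyL [  38.    0. -138.]
bodybot [  12.   -0. -101.]
innerL [  22.   -0. -115.]
```

Run:
```python
from h import *
P=np.array([.1654,-.6538,.206]);print(proj('scene',[P,P+[0,0,.013],P+[0,0,.1]]))
print(proj('top',[P,P+[0,0,.013],P+[0,0,.1]]))
```

```text
[[ 65.39236278 157.75294114]
 [ 64.12659183 154.30203846]
 [ 55.23703542 130.06622069]]
[[535.90110933 328.92329303]
 [538.46062917 328.97994953]
 [557.00481425 329.39043611]]
```

Run:
```python
import cv2
from zm import zm
zm(cv2.imread("pics/scene1.png"),"pics/g1.png",crop=(250,60,70,100),sc=6,gam=.45)
zm(cv2.imread("pics/top0.png"),"pics/g2.png",n='top',crop=(480,290,80,80),sc=7,gam=.45)
```

```text
(no output)
```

View pics/g2.png

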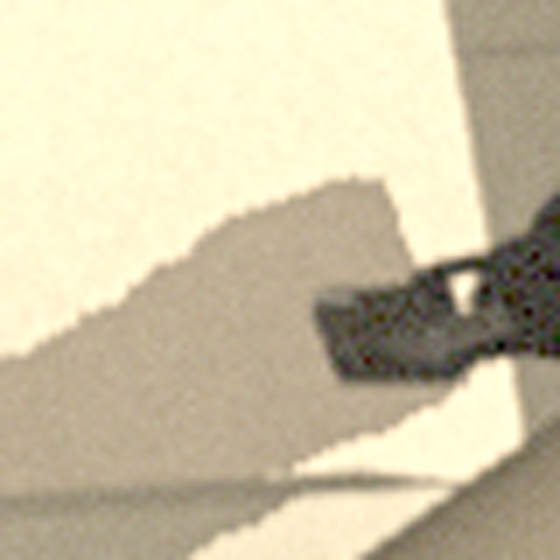

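Request:
send_rows(
  steps=[
    [1,-10,-2,0,0],
    [1,-10,-2,0,0],
    [1,-10,-2,0,0],
    [1,-10,-2,0,0],
  ],
)

```text
clock: 3.3
eef_pos: [0.4581, 0.0455, 0.2126]
eef_rot: [3.126, 0.308, 0.003]
ft_force: [-0.1, -0.2, 0.3]
gripper_width: 0.0855
```

```bash
cat >> h.py <<'E'
def ft():
    from plant import manip
    s=manip.observe();R=np.array([[np.cos(YAW),np.sin(YAW),0],[-np.sin(YAW),np.cos(YAW),0],[0,0,1]])
    print('F micro',(R@s['ft_force']).round(2),'T micro',(R@s['ft_torque']).round(3))
E
python3 -c "
from h import *
st();ft()"
```

```text
t 3.3 pos [0.4581 0.0455 0.2126] micro mm [-134.3  -68.6  212.6] toolx yaw-11.3 -0.040000000000000924 toolz [ 0.002 -0.    -1.   ] F [-0.1 -0.2  0.3] q [ 0.4   0.18 -0.7   2.01  0.13  1.   -0.16]
F micro [-0.17 -0.2   0.3 ] T micro [-0.018 -0.014 -0.079]
```

Request:
send_rows(
  steps=[
    [1,6,1,0,0],
    [1,11,2,0,0],
    [1,13,3,0,0],
    [1,13,3,0,0],
    [1,13,3,0,0],
  ],
)

```text
clock: 3.72
eef_pos: [0.4655, 0.0473, 0.2094]
eef_rot: [3.125, 0.309, -0.019]
ft_force: [-14.1, -2.9, -0.5]
gripper_width: 0.0851
```

```bash
python3 -c "
from h import *
st();ft()"
```

```text
t 3.72 pos [0.4655 0.0473 0.2094] micro mm [-126.7  -68.4  209.4] toolx yaw-11.3 -0.02000000000000135 toolz [-0.012 -0.003 -1.   ] F [-14.1  -2.9  -0.5] q [ 0.39  0.2  -0.69  1.98  0.15  1.02 -0.18]
F micro [-14.36  -0.06  -0.51] T micro [-0.031  2.371 -0.046]
```

Request:
send_rows(
  steps=[
    [1,-15,-3,0,0],
    [1,-10,-27,0,0],
    [1,-5,-51,0,0],
    [1,5,-49,0,0],
    [1,10,-49,0,0],
  ],
)

```text
clock: 4.13
eef_pos: [0.476, -0.0035, 0.2102]
eef_rot: [3.125, 0.302, -0.02]
ft_force: [-29.8, -7.0, 1.5]
gripper_width: 0.0852
```

Request:
send_rows(
  steps=[
    [1,0,0,0,0],
    [1,0,0,0,0],
  ],
)

```text
clock: 4.3
eef_pos: [0.4755, -0.0019, 0.2092]
eef_rot: [3.125, 0.307, -0.02]
ft_force: [-13.9, -3.7, -1.6]
gripper_width: 0.0851
```

```bash
python3 -c "
from h import *
st();ft()"
```

```text
t 4.3 pos [ 0.4755 -0.0019  0.2092] micro mm [-126.6 -118.5  209.2] toolx yaw-11.3 -0.08999999999999986 toolz [-0.013 -0.002 -1.   ] F [-13.9  -3.7  -1.6] q [ 0.46  0.21 -0.66  1.97  0.15  1.02 -0.08]
F micro [-14.39  -0.89  -1.63] T micro [-0.254  2.417 -0.112]
```

```bash
python3 -c "
from h import *
for p in [(-.160,-.118,.162),(-.155,-.075,.162),(-.1315,-.075,.162),(-.1315,-.03,.162)]: print(((m2w([p])-[.480,.001,.2117])*1e3).round(1))
print(w2m([.48,.001,.2117]))"
```

```text
[[-37.4  -8.9 -49.7]]
[[-40.9  34.2 -49.7]]
[[-17.8  38.8 -49.7]]
[[-26.7  83.  -49.7]]
[-0.12160902 -0.11657353  0.2117    ]
```

Request:
send_rows(
  steps=[
    [1,-19,-4,0,0],
    [1,-37,-9,-20,0],
    [1,-39,13,-40,0],
    [1,-41,34,-50,0],
    [1,-41,34,-50,0],
  ],
)

```text
clock: 4.72
eef_pos: [0.4385, 0.0377, 0.1604]
eef_rot: [-3.123, -0.316, 0.003]
ft_force: [-0.9, -0.1, 0.0]
gripper_width: 0.0851
```

Request:
send_rows(
  steps=[
    [1,6,1,0,0],
    [1,12,2,0,0],
    [1,18,4,0,0],
    [1,23,5,0,0],
    [1,23,5,0,0],
  ],
)

```text
clock: 5.13
eef_pos: [0.4645, 0.0386, 0.1623]
eef_rot: [-3.126, -0.307, -0.003]
ft_force: [-0.1, -0.0, 0.3]
gripper_width: 0.0854
```

Run:
```python
from h import *
from plant import manip
import cv2
from zm import zm
st();ft()
for n in("scene","top"):cv2.imwrite(f"pics/{n}3.png",manip.capture(n)["color"])
zm(cv2.imread("pics/scene3.png"),"pics/z8.png")
zm(cv2.imread("pics/top3.png"),"pics/z9.png",n='top',crop=(180,160,120,90),sc=6,gam=.5)
```

```text
t 5.13 pos [0.4645 0.0386 0.1623] micro mm [-129.4  -76.7  162.3] toolx yaw-11.3 -0.07000000000000028 toolz [ 0.002  0.001 -1.   ] F [-0.1 -0.   0.3] q [ 0.38  0.25 -0.68  2.05  0.2   0.9  -0.21]
F micro [-0.15 -0.02  0.3 ] T micro [ 0.027 -0.033  0.04 ]
```

View pics/z8.png

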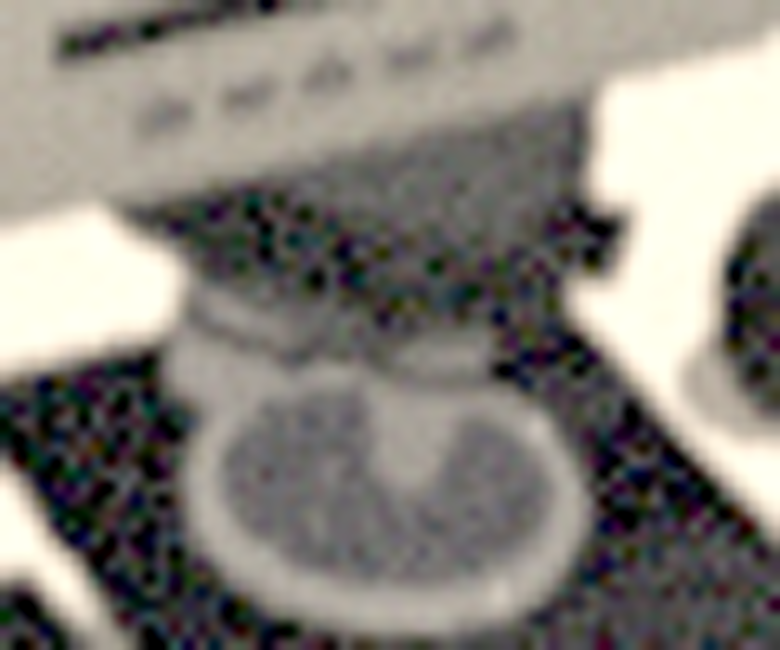

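View pics/z9.png

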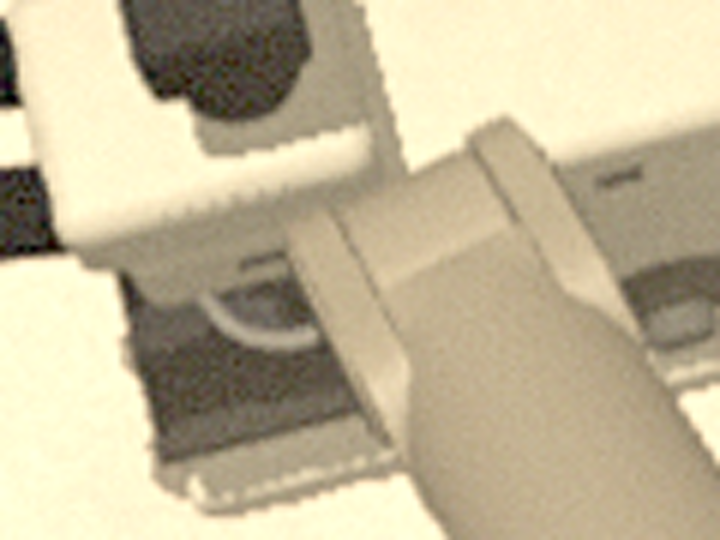

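Request:
send_rows(
  steps=[
    [1,-1,3,0,0],
    [1,-1,6,0,0],
    [1,-2,9,0,0],
    [1,-2,12,0,0],
    [1,-3,15,0,0],
  ],
)

```text
clock: 5.65
eef_pos: [0.4595, 0.054, 0.162]
eef_rot: [3.126, 0.309, 0.0]
ft_force: [0.2, 1.1, -0.7]
gripper_width: 0.0854
```

Request:
send_rows(
  steps=[
    [1,-1,3,0,0],
    [1,-1,6,0,0],
    [1,-2,9,0,0],
    [1,-2,12,0,0],
    [1,-3,15,0,0],
  ],
)

```text
clock: 6.07
eef_pos: [0.4558, 0.0677, 0.1618]
eef_rot: [3.125, 0.307, -0.003]
ft_force: [-4.6, -3.7, 3.9]
gripper_width: 0.0858
```

```bash
cat > snap.py <<'E'
from h import *
from plant import manip
import cv2,sys
from zm import zm
st();ft()
k=sys.argv[1]
for n in("scene","top"):cv2.imwrite(f"pics/{n}_{k}.png",manip.capture(n)["color"])
zm(cv2.imread(f"pics/scene_{k}.png"),f"pics/zs_{k}.png",sc=9)
zm(cv2.imread(f"pics/top_{k}.png"),f"pics/zt_{k}.png",n='top',crop=(180,170,80,60),sc=9,gam=.5)
a=cv2.imread(f"pics/zs_{k}.png");b=cv2.resize(cv2.imread(f"pics/zt_{k}.png"),(600,450))
cv2.imwrite(f"pics/zz_{k}.png",cv2.resize(np.hstack([a,b]),(800,316)))
E
python3 snap.py a
```

```text
t 6.07 pos [0.4558 0.0677 0.1618] micro mm [-132.2  -46.4  161.8] toolx yaw-11.3 -0.08999999999999986 toolz [-0.002 -0.002 -1.   ] F [-4.6 -3.7  3.9] q [ 0.33  0.25 -0.7   2.06  0.2   0.9  -0.28]
F micro [-5.22 -2.71  3.88] T micro [-0.515  0.454 -0.2  ]
```

View pics/zz_a.png

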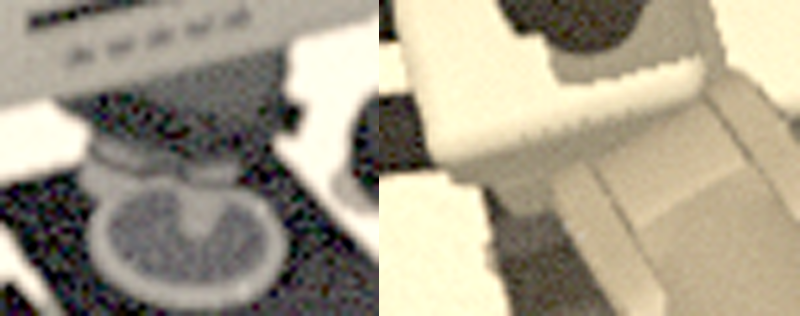

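Request:
send_rows(
  steps=[
    [1,0,3,0,0],
    [1,0,5,0,0],
    [1,1,8,0,0],
    [1,1,8,0,0],
    [1,1,8,0,0],
  ],
)

```text
clock: 6.58
eef_pos: [0.4526, 0.0743, 0.1605]
eef_rot: [3.123, 0.307, -0.016]
ft_force: [-17.4, -7.4, 9.5]
gripper_width: 0.0854
```

```bash
python3 snap.py b
```

```text
t 6.58 pos [0.4526 0.0743 0.1605] micro mm [-134.1  -39.4  160.5] toolx yaw-11.3 -0.08999999999999986 toolz [-0.01  -0.005 -1.   ] F [-17.4  -7.4   9.5] q [ 0.32  0.25 -0.7   2.06  0.21  0.91 -0.3 ]
F micro [-18.53  -3.84   9.48] T micro [-0.562  2.247 -0.169]
```

View pics/zz_b.png

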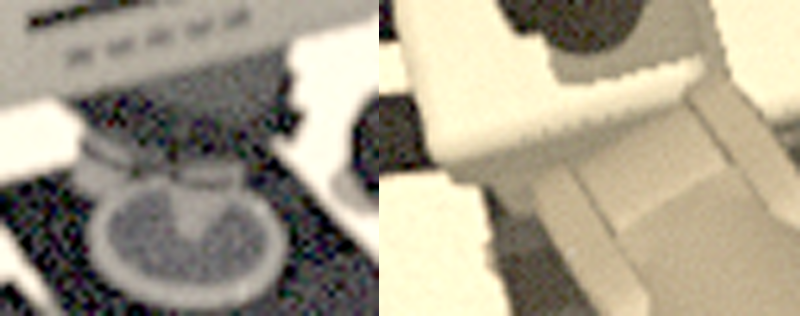

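Request:
send_rows(
  steps=[
    [1,-12,-2,0,0],
    [1,-9,-16,-4,0],
    [1,-6,-29,-8,0],
    [1,-4,-41,-13,0],
    [1,-4,-41,-13,0],
  ],
)

```text
clock: 7.1
eef_pos: [0.4533, 0.0331, 0.148]
eef_rot: [3.126, 0.304, -0.002]
ft_force: [-0.6, -0.5, 0.4]
gripper_width: 0.0857
```

```bash
python3 snap.py c
```

```text
t 7.1 pos [0.4533 0.0331 0.148 ] micro mm [-141.5  -79.8  148. ] toolx yaw-11.3 -0.20000000000000107 toolz [-0.001 -0.001 -1.   ] F [-0.6 -0.5  0.4] q [ 0.38  0.26 -0.67  2.09  0.21  0.87 -0.22]
F micro [-0.72 -0.41  0.38] T micro [ 0.035 -0.048 -0.044]
```

View pics/zz_c.png

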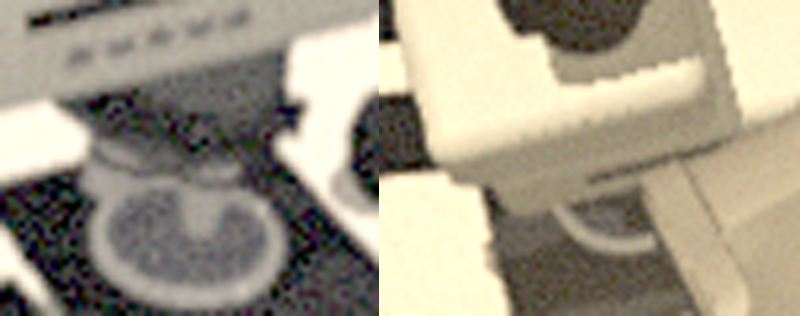

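Request:
send_rows(
  steps=[
    [1,6,1,0,0],
    [1,12,2,0,0],
    [1,14,3,0,0],
    [1,12,12,0,0],
    [1,10,21,0,0],
  ],
)

```text
clock: 7.62
eef_pos: [0.4636, 0.0571, 0.1489]
eef_rot: [3.126, 0.307, -0.0]
ft_force: [0.2, -4.9, -0.2]
gripper_width: 0.0854
```

```bash
python3 -c "
from h import *
st();ft()"
```

```text
t 7.62 pos [0.4636 0.0571 0.1489] micro mm [-126.7  -58.4  148.9] toolx yaw-11.3 -0.07000000000000028 toolz [-0. -0. -1.] F [ 0.2 -4.9 -0.2] q [ 0.34  0.28 -0.68  2.06  0.23  0.88 -0.27]
F micro [-0.82 -4.88 -0.24] T micro [-0.9    0.111 -0.347]
```

Request:
send_rows(
  steps=[
    [1,-1,4,0,0],
    [1,-2,8,0,0],
    [1,-2,12,0,0],
    [1,-2,12,0,0],
  ],
)

```text
clock: 7.95
eef_pos: [0.4614, 0.07, 0.149]
eef_rot: [-3.125, -0.312, -0.001]
ft_force: [-0.0, 0.1, 0.4]
gripper_width: 0.0857
```

```bash
python3 snap.py d
```

```text
t 7.95 pos [0.4614 0.07   0.149 ] micro mm [-126.4  -45.3  149. ] toolx yaw-11.3 0.08999999999999986 toolz [ 0.     0.001 -1.   ] F [-0.   0.1  0.4] q [ 0.31  0.28 -0.69  2.06  0.23  0.88 -0.3 ]
F micro [0.01 0.07 0.38] T micro [-0.07  -0.059  0.039]
```

View pics/zz_d.png

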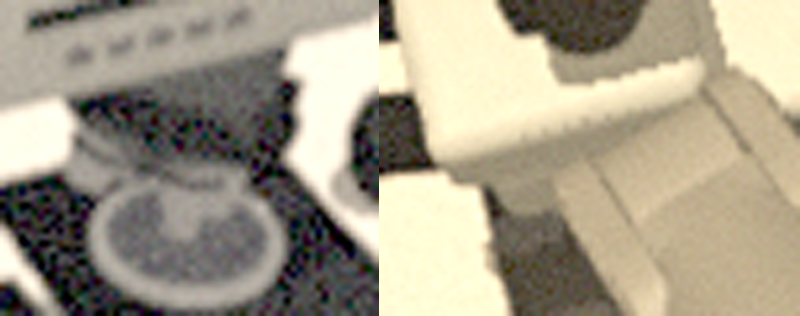

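Request:
send_rows(
  steps=[
    [1,-1,4,0,0],
    [1,-2,8,0,0],
    [1,-2,12,0,0],
    [1,-3,16,0,0],
    [1,-3,16,0,0],
  ],
)

```text
clock: 8.47
eef_pos: [0.4577, 0.0857, 0.1487]
eef_rot: [-3.126, -0.311, 0.002]
ft_force: [-2.3, 0.3, -0.3]
gripper_width: 0.0854
```

```bash
python3 snap.py e
```

```text
t 8.47 pos [0.4577 0.0857 0.1487] micro mm [-126.8  -29.1  148.7] toolx yaw-11.3 0.08000000000000007 toolz [-0.001  0.    -1.   ] F [-2.3  0.3 -0.3] q [ 0.29  0.28 -0.69  2.06  0.23  0.88 -0.34]
F micro [-2.16  0.71 -0.27] T micro [0.116 0.47  0.009]
```

View pics/zz_e.png

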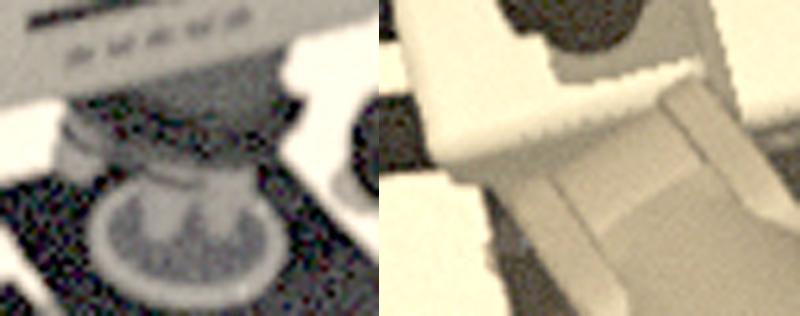

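Request:
send_rows(
  steps=[
    [1,-2,3,0,0],
    [1,-2,6,0,0],
    [1,-3,10,0,0],
    [1,-3,10,0,0],
  ],
)

```text
clock: 8.9
eef_pos: [0.4557, 0.0956, 0.1491]
eef_rot: [-3.126, -0.31, -0.001]
ft_force: [0.1, -0.2, 0.6]
gripper_width: 0.0854
```

Request:
send_rows(
  steps=[
    [1,-12,-2,0,0],
    [1,-15,-3,0,0],
    [1,-9,-32,0,0],
    [1,-6,-48,0,0],
    [1,-6,-48,0,0],
  ],
)

```text
clock: 9.32
eef_pos: [0.4504, 0.0433, 0.1489]
eef_rot: [3.126, 0.302, 0.001]
ft_force: [0.6, -0.4, 0.1]
gripper_width: 0.0857
```

```bash
python3 snap.py f
```

```text
t 9.32 pos [0.4504 0.0433 0.1489] micro mm [-142.4  -69.3  148.9] toolx yaw-11.3 -0.26000000000000156 toolz [ 0.    -0.001 -1.   ] F [ 0.6 -0.4  0.1] q [ 0.37  0.25 -0.68  2.09  0.21  0.86 -0.24]
F micro [ 0.51 -0.49  0.13] T micro [ 0.004  0.004 -0.002]
```

View pics/zz_f.png

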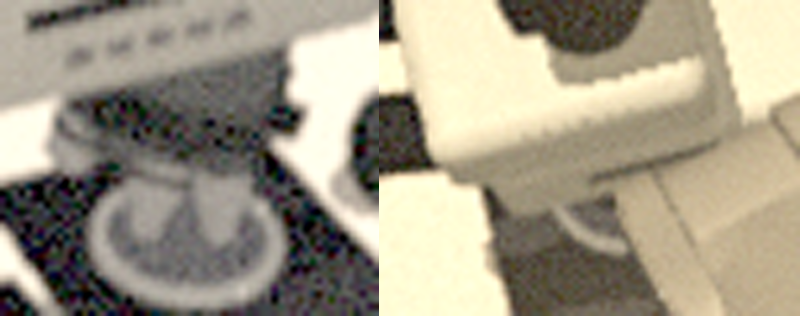

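Request:
send_rows(
  steps=[
    [1,8,-3,0,0],
    [1,14,-2,0,0],
    [1,13,6,0,0],
    [1,11,14,0,0],
    [1,10,20,0,0],
  ],
)

```text
clock: 9.83
eef_pos: [0.4591, 0.0679, 0.1488]
eef_rot: [-3.126, -0.31, 0.001]
ft_force: [-0.3, -2.7, -0.6]
gripper_width: 0.0855
```

```bash
python3 -c "
from h import *
st();ft()"
```

```text
t 9.83 pos [0.4591 0.0679 0.1488] micro mm [-129.   -46.8  148.8] toolx yaw-11.3 0.03999999999999915 toolz [-0.001  0.    -1.   ] F [-0.3 -2.7 -0.6] q [ 0.32  0.27 -0.69  2.07  0.22  0.87 -0.3 ]
F micro [-0.82 -2.57 -0.58] T micro [-0.35   0.083 -0.171]
```

Request:
send_rows(
  steps=[
    [1,-1,4,0,0],
    [1,-2,8,0,0],
    [1,-2,12,0,0],
    [1,-3,15,0,0],
    [1,-3,15,0,0],
  ],
)

```text
clock: 10.25
eef_pos: [0.456, 0.0833, 0.1489]
eef_rot: [-3.125, -0.312, 0.0]
ft_force: [-0.5, 3.0, 0.1]
gripper_width: 0.0857
```

```bash
python3 snap.py g
```

```text
t 10.25 pos [0.456  0.0833 0.1489] micro mm [-129.   -31.2  148.9] toolx yaw-11.3 0.11999999999999922 toolz [-0.     0.001 -1.   ] F [-0.5  3.   0.1] q [ 0.29  0.27 -0.69  2.07  0.23  0.87 -0.33]
F micro [0.06 3.05 0.14] T micro [0.53  0.16  0.281]
```

View pics/zz_g.png

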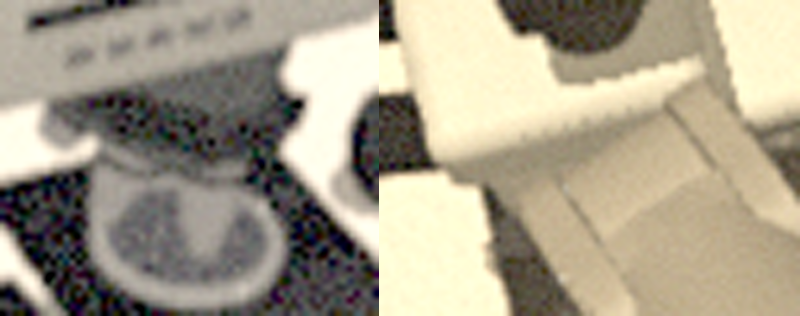

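Request:
send_rows(
  steps=[
    [1,0,2,0,0],
    [1,0,3,0,0],
    [1,0,3,0,0],
  ],
)

```text
clock: 10.6
eef_pos: [0.4565, 0.0847, 0.1488]
eef_rot: [-3.126, -0.309, 0.0]
ft_force: [-1.0, 1.9, 0.7]
gripper_width: 0.0851
```

```bash
python3 -c "
from h import *
st();ft()"
```

```text
t 10.6 pos [0.4565 0.0847 0.1488] micro mm [-128.3  -29.9  148.8] toolx yaw-11.3 -0.010000000000001563 toolz [-0.  0. -1.] F [-1.   1.9  0.7] q [ 0.29  0.28 -0.69  2.07  0.23  0.88 -0.34]
F micro [-0.64  2.08  0.67] T micro [0.333 0.139 0.151]
```

Request:
send_rows(
  steps=[
    [1,-1,2,0,0],
    [1,-1,3,0,0],
    [1,-1,3,0,0],
  ],
)

```text
clock: 10.85
eef_pos: [0.4554, 0.0879, 0.1489]
eef_rot: [-3.126, -0.31, 0.0]
ft_force: [-1.6, 2.7, -0.2]
gripper_width: 0.0855
```

```bash
python3 snap.py h
```

```text
t 10.85 pos [0.4554 0.0879 0.1489] micro mm [-128.7  -26.5  148.9] toolx yaw-11.3 0.009999999999999787 toolz [-0.  0. -1.] F [-1.6  2.7 -0.2] q [ 0.28  0.27 -0.69  2.07  0.23  0.88 -0.34]
F micro [-1.08  3.   -0.16] T micro [0.404 0.235 0.229]
```

Run:
```python
import cv2
from zm import zm
zm(cv2.imread("pics/scene_h.png"),"pics/h2.png",phi=0)
```

```text
(no output)
```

View pics/h2.png

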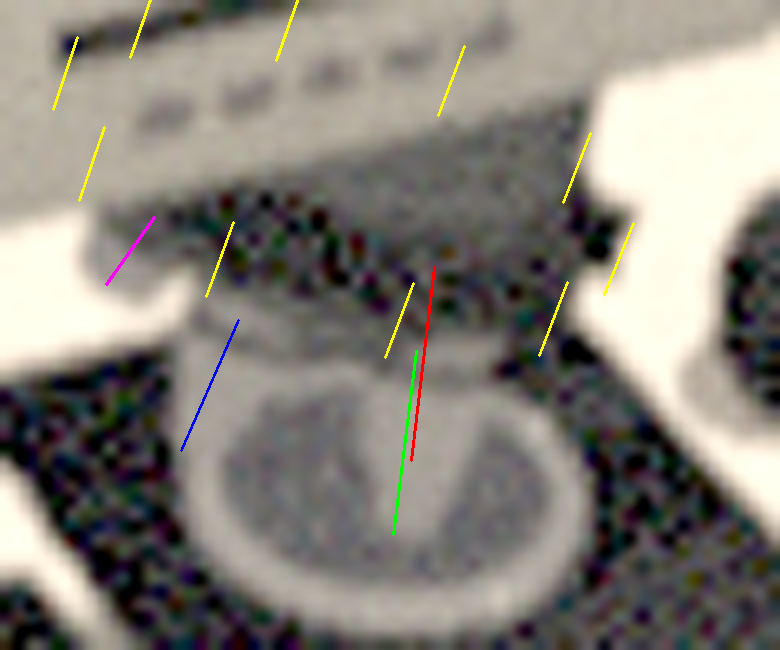

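Request:
send_rows(
  steps=[
    [1,-2,2,0,0],
    [1,-2,3,0,0],
    [1,-2,3,0,0],
  ],
)

```text
clock: 11.2
eef_pos: [0.4539, 0.0905, 0.1491]
eef_rot: [3.126, 0.308, 0.001]
ft_force: [0.3, -0.1, -0.1]
gripper_width: 0.0853
```

```bash
python3 -c "
from h import *
st();ft()"
```

```text
t 11.2 pos [0.4539 0.0905 0.1491] micro mm [-129.7  -23.7  149.1] toolx yaw-11.3 -0.030000000000001137 toolz [ 0.001 -0.    -1.   ] F [ 0.3 -0.1 -0.1] q [ 0.28  0.27 -0.7   2.07  0.23  0.87 -0.35]
F micro [ 0.24 -0.12 -0.13] T micro [ 0.017 -0.034 -0.012]
```

Free, with no contact force. Withdraw straight along -x and look.

Request:
send_rows(
  steps=[
    [1,-8,-2,0,0],
    [1,-20,-4,0,0],
    [1,-30,-6,0,0],
    [1,-30,-6,0,0],
    [1,-30,-6,0,0],
  ],
)

```text
clock: 11.62
eef_pos: [0.4229, 0.084, 0.149]
eef_rot: [3.125, 0.308, 0.0]
ft_force: [0.6, -0.8, 0.4]
gripper_width: 0.0852
```

Run:
```python
from h import *
from plant import manip
import cv2
from zm import zm
st();ft()
i={n:manip.capture(n)["color"] for n in("scene","top")}
cv2.imwrite("pics/scene_i.png",i['scene']);cv2.imwrite("pics/top_i.png",i['top'])
zm(i['scene'],"pics/i2.png")
s0=cv2.imread("pics/scene0.png");t0=cv2.imread("pics/top0.png")
# rib + edge compare with the start (start was in a notch); things on bench unchanged
for nm,a,b,(x,y,w,h) in [('rib',s0,i['scene'],(337,192,12,20)),('wafer_box',s0,i['scene'],(380,235,45,35)),('blower',s0,i['scene'],(348,185,24,36)),('eyepiece',s0,i['scene'],(132,232,30,30)),('specimen',s0,i['scene'],(305,215,45,30))]:
    d=cv2.absdiff(cv2.GaussianBlur(a,(3,3),0),cv2.GaussianBlur(b,(3,3),0))[y:y+h,x:x+w];print(nm,d.mean().round(2),d.max())
```

```text
t 11.62 pos [0.4229 0.084  0.149 ] micro mm [-161.4  -23.9  149. ] toolx yaw-11.3 -0.030000000000001137 toolz [ 0.    -0.001 -1.   ] F [ 0.6 -0.8  0.4] q [ 0.3   0.22 -0.71  2.13  0.19  0.85 -0.33]
F micro [ 0.41 -0.86  0.41] T micro [-0.012 -0.022  0.001]
rib 2.6 19
wafer_box 1.3 4
blower 1.26 7
eyepiece 1.24 5
specimen 2.23 44
```

View pics/i2.png

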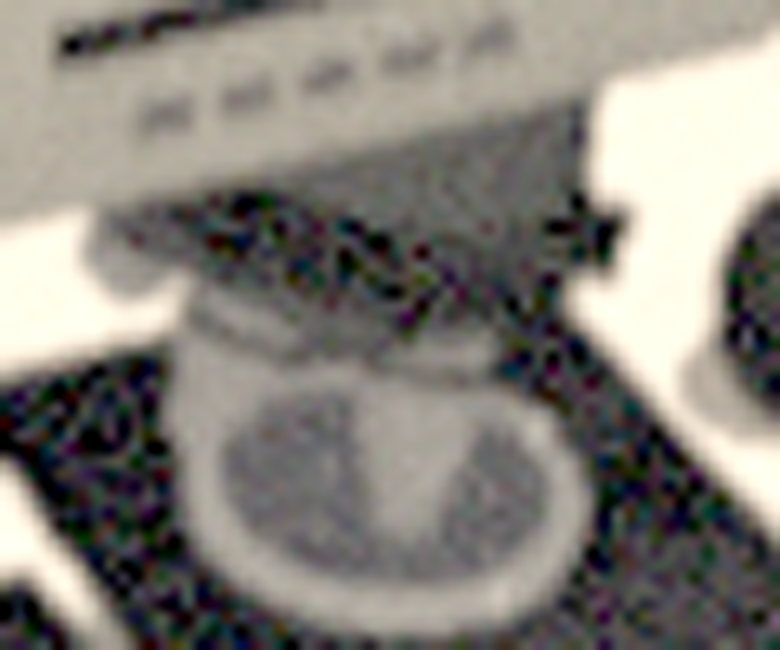

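View pics/top_i.png

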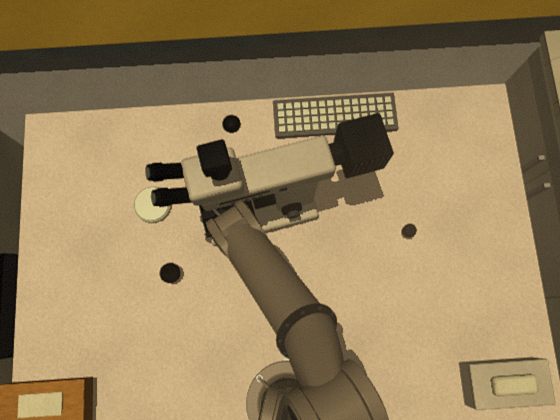

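Request:
send_rows(
  steps=[
    [1,-10,-10,0,0],
    [1,-10,-30,20,0],
    [1,-10,-60,50,0],
    [1,-10,-90,80,0],
    [1,-10,-90,80,0],
  ],
)

```text
clock: 12.13
eef_pos: [0.4168, -0.0102, 0.2335]
eef_rot: [3.124, 0.298, 0.012]
ft_force: [0.8, -0.2, 0.4]
gripper_width: 0.0856
```

Run:
```python
from h import *
from plant import manip
import cv2
from zm import zm
st();ft()
im=[manip.capture("scene")["color"].astype(float) for _ in range(4)]
m=np.mean(im,0);cv2.imwrite("pics/scene_j.png",m.astype('uint8'))
t=manip.capture("top")["color"];cv2.imwrite("pics/top_j.png",t)
def rib(i):
    g=i.astype(float).mean(2)[196:212,339:350];w=(130-g).clip(0,None) if g.max()>150 else (g.max()-g)
    thr=(g.max()+g.min())/2
    w=(g.max()-g)/(g.max()-g.min())
    yy,xx=np.mgrid[196:212,339:350];return [w.sum().round(1),((w*xx).sum()/w.sum()).round(2),((w*yy).sum()/w.sum()).round(2)]
for n in("scene0","scene1","scene2","scene3","scene_b","scene_d","scene_g","scene_h","scene_i","scene_j"):print(n,rib(cv2.imread(f"pics/{n}.png")))
s0=np.mean([cv2.imread(f"pics/{n}.png").astype(float) for n in("scene0","scene1","scene2","scene3","scene_c")],0)
print('shift rib region (phaseCorr)',cv2.phaseCorrelate(s0.mean(2)[190:216,334:354].copy(),m.mean(2)[190:216,334:354].copy()))
a=cv2.resize(t[170:230,180:260],None,fx=7,fy=7,interpolation=cv2.INTER_CUBIC)
zm(t,"pics/j_t.png",n='top',crop=(180,170,80,60),sc=9,gam=.5)
zm(m.astype('uint8'),"pics/j_s.png",phi=0)
```

```text
t 12.13 pos [ 0.4168 -0.0102  0.2335] micro mm [-185.8 -115.2  233.5] toolx yaw-11.3 -0.40000000000000036 toolz [ 0.008 -0.002 -1.   ] F [ 0.8 -0.2  0.4] q [ 0.52  0.05 -0.66  2.07  0.04  1.03  0.03]
F micro [ 0.78 -0.38  0.43] T micro [-0.042 -0.018  0.042]
scene0 [np.float64(73.3), np.float64(341.45), np.float64(203.33)]
scene1 [np.float64(72.3), np.float64(341.39), np.float64(203.32)]
scene2 [np.float64(71.8), np.float64(341.37), np.float64(203.33)]
scene3 [np.float64(72.7), np.float64(341.41), np.float64(203.34)]
scene_b [np.float64(75.8), np.float64(341.39), np.float64(203.18)]
scene_d [np.float64(79.5), np.float64(341.39), np.float64(203.29)]
scene_g [np.float64(72.6), np.float64(341.38), np.float64(203.37)]
scene_h [np.float64(71.0), np.float64(341.32), np.float64(203.37)]
scene_i [np.float64(71.9), np.float64(341.4), np.float64(203.32)]
scene_j [np.float64(70.9), np.float64(341.3), np.float64(203.32)]
shift rib region (phaseCorr) ((-0.045952648154941045, 0.3974104668573233), 0.9996450330036584)
```

View pics/j_s.png

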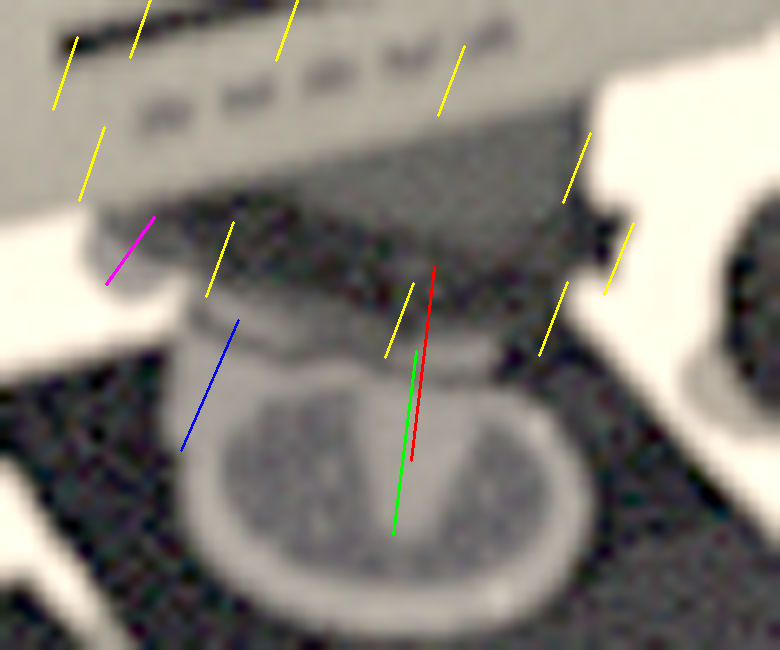

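View pics/j_t.png

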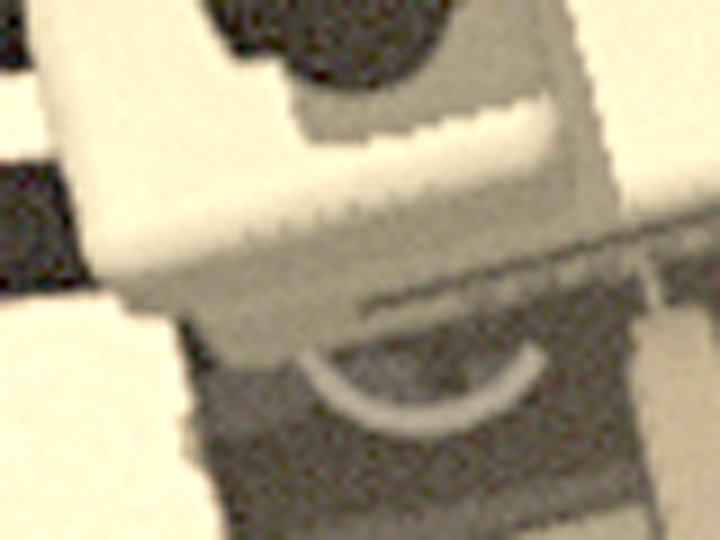

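Request:
send_rows(
  steps=[
    [1,0,0,0,0],
    [1,0,0,0,0],
    [1,0,0,0,0],
    [1,0,0,0,0],
  ],
)

```text
clock: 12.72
eef_pos: [0.4134, -0.0049, 0.2285]
eef_rot: [-3.126, -0.31, 0.001]
ft_force: [-0.4, -0.2, 0.1]
gripper_width: 0.0856
```

```bash
python3 -c "
from h import *
st();ft()
from plant import manip
manip.sign_off()"
```

```text
t 12.72 pos [ 0.4134 -0.0049  0.2285] micro mm [-188.1 -109.3  228.5] toolx yaw-11.3 0.03999999999999915 toolz [-0.001  0.    -1.   ] F [-0.4 -0.2  0.1] q [ 0.52  0.06 -0.66  2.08  0.04  1.02  0.03]
F micro [-0.4  -0.17  0.08] T micro [ 0.008 -0.014 -0.047]
the job is handed in; nothing more can be done
```

I turned the nosepiece one station (72°, clockwise seen from above) with two pushes on its ribs from the robot side. I then backed the arm away and handed the job in at 12.7 s.

**How it was pushed:** The moves cannot tilt the tool, so the fingertips could not reach the ring; the hand's wide finger knuckles met the microscope's arm first. I lowered the hand and pushed the ribs with the outer knuckle of the open finger instead. The arm took two light probing contacts, about 30 N at most against a 40 N limit. One shallow push with the hand too high slid off, and the ring dropped back into its notch.

**Last checks:**
- **Objectives:** The 42, 31 and 20 mm objectives stand at about 18°, 306° and 234°, which puts the longest one on the optical axis. I could not see its tip directly.
- **Click:** The visible rib's centroid is back within about 0.15 px of where it was in the first notch. A second comparison, phase correlation, gave a 0.4 px shift. That is less than the roughly 0.7 px I estimate a 2.5 mm error would cause, but the margin is not large.
- **Other things:** In pictures taken just after I backed off, the wafer box, blower and eyepiece differed from the start only by image noise. The specimen's rim looks unmoved; the difference measured there fits the objectives having turned above it.
- **Robot:** The force reading was about zero at the end, with the arm clear of everything.
- **Objective contact:** I saw no sign of the robot touching an objective. That rests on the direction of the forces and the clearance I worked out; it was not measured directly.

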